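# Lock the filter cell with the pin spanner

### The arm

A 6-joint arm with a two-finger parallel gripper is mounted at the origin on a cart in front of the work surface, level with it; the furniture and walls round the work are solid. World frame = base frame: x ahead of the robot, y to its left, z up, the work surface at z = 0. Lengths are in m, angles in degrees, forces in N, time in s.
With the tool pointing down it reaches from about 0.4 to 0.825 m from the base axis. Payload 7 kg.
Tool frame: the origin (TCP) lies at the very end of the fingers, on their centre line; the grasp point (between the pads) lies 19 mm behind it; z points along the fingers, y is the line along which they close (so a half turn about z gives the same grasp; the last joint's range is limited). The gripper opens to 88 mm and grips with 3 to 60 N. Pads are 19 mm wide; open, the fingers measure 130 mm over their backs; the gripper's body (78 mm by 193 mm) begins 47 mm behind the grasp point.
Start: joints at [16.507, 20.546, 0.682, 0, -70.136, -16.507], TCP at [0.675, -0, 0.227] pointing down, gripper open.
Joint ranges: [-176.03, 176.03], [-82.01, 121.73], [-58.28, 71.71], [-173.87, 95.51], [-174.79, -0.11], [-173.66, 173.66]. Speed limits (degrees/s): [136.94, 136.94, 172.46, 180, 180, 180].

### API

Orientations are given as [roll, pitch, yaw] about the fixed x, y, z axes, in that order (R = Rz(yaw) Ry(pitch) Rx(roll)).
In Python, from plant import get_state, capture, close_job, regions_of gives the robot as it stands.
- The arm moves only by the tool jog_arm, never from a script. Its argument "moves" is a list of rows, each a list of 3 entries, a list of its own where there are three numbers: the shift along the tool's x, y, z in cm, then the turn about the tool's z in degrees, then the finger opening in cm, from 0 to 8.76. A call has 1 to 12 rows; each row shifts and turns the commanded pose from where the row before left it, along the tool's axes as they then stand; what a row does not reach is not made up. A row lasts 1/8 s, in which the tool goes at most 62.5 mm and 10.7 degrees, less where a joint would pass 70% of its speed; a pose out of reach is approached as far as the arm can. A call is refused whole if a number of a shift passes 6.25 or a number of a turn 10.7, either way. A call with a gripper value outside its range is refused whole. The fingers move at their own pace and stop on an object; "newtons" is the grip in N (left out, the last holds). Time passes only in rows, so rows that do not move let the fingers close. It gives the time, the measured TCP pose, the force, the opening and the grip force at its end, in the units of the state.
- get_state(): the state, without advancing time (a new reading comes with each control period).
- capture(name): name is "scene" or "side" or "wrist"; returns a dict with "pixels" (384x512x3 uint8, blue, green, red), "mtx" (3x3 intrinsics, pixels), "world_from_camera" (4x4, takes a point from camera to world coordinates); the wrist camera has in their place "hand_eye" (4x4, takes a point from camera to tool coordinates, whose origin is the TCP and whose axes are the flange's). Camera axes: x right, y down, z forward; pixel columns grow to the right and rows downward; lengths in m; the calibration is good to about 2 mm. The wrist camera is an equidistant fisheye: a pixel r from the principal point sees the ray r / f radians off the axis. A picture is of the moment at which its call begins: read the wrist's pose just before it. There is no depth.
- close_job(): hands the job in; it is judged then, once.
Trained networks look in a picture, given as the dict that the camera call returned (one of the last four; its "shot" number tells which), for a name from the list of things; names that differ only in an ending like _2 or _b are one class to them, and where a whole thing is asked for, a point or a joint stands for the part that bears it (a point fixed in the world has none). Each returns a list of dicts, best first, with "confidence" (0 to 1); they miss things now and then, are a little off and sometimes report something else, mostly with a low value. They report only what shows in the picture. A call takes as long as a camera call.
- regions_of(picture, thing): "pixels" (384x512 bool, what is visible of it) and "pixel" ([column, row] in pixels, amid what is visible of it).
The state is a dict: "time_s": time; "joints": joint angles; "qd": joint speeds; "joint_torque": joint torques, N m; "tcp_pos": TCP position; "eef_rot": TCP orientation; "contact_force": force on the tool from outside, world axes, zero at the start; "moment": the same for the moment, N m; "gripper_width": finger opening in m; "gripper_force": force on a finger pad.
Only numpy, scipy, OpenCV 4.12 (cv2) and the standard library are available. Lean on these libraries where they do the work, as an engineer would, in place of code of your own. Each camera call takes 0.05 s, during which the arm holds its last target. There are 200 camera calls.

### The job

Take the pin spanner out of its stand, fit both of its prongs fully into the two holes of the blue lock ring, and turn that ring clockwise (seen from above) until it is home against its stop, without forcing it on. Then let go, leaving the spanner standing upright in the blue ring, and leave the orange ring as it is.

Things in the scene. Friction and masses are not known exactly. Their poses are not given: they have to be found in the camera images.
- spanner_grip (a point): Centre of the pin spanner's red upright handle: 32 long (x), 20 thick (y; grip across this), 48 tall. Steel crossbar below, 110 x 26 x 10 mm along x, underside 34 mm below this point. Two prongs, 10 mm thick, tapered tips, at x = +-42 mm, reach 50 mm below it. z up; half a turn makes no difference. 0.3 kg. Starts with its prongs in the sockets of a low grey stand; lifts straight out (17 mm).
- blue_ring (a point): Centre of the top face, 60 mm high, of the blue lock ring (124 mm across, 20 thick) on a round steel filter cell fixed to the worktop. Two round holes, 28 mm wide, 20 deep, at own x = +-42 mm; z up; axes turn with the ring. Spanner seated: its crossbar rests on the ring, handle centre 34 mm above this point. Prongs have play: up to 25 degrees of free turn before the ring follows.
- blue_lock (a joint): Blue ring's angle in rad, growing clockwise seen from above; starts at 0 to 0.3, hard stop at 1.05, where the white line on the ring meets the white mark on the steel flange. Friction (0.12 N m) holds it where it is left. Twisting the spanner more than about 15 degrees on after the ring has met the stop overloads the gripper.
- orange_hole (a point): Top of one hole of the orange lock ring, on an otherwise identical cell; this ring's centre lies at own x = -42 mm. To be left as it is.

How it is judged (in metres and radians):
On the way, in this order (a step that is already met when the one before it is completed fails the run):
1. both prongs are in the two holes of the blue ring, before it has been turned to its stop (horizontal distance between spanner_grip and blue_ring below 0.02 m and z of spanner_grip in the frame of blue_ring below 0.041 m and angle between the x axis of spanner_grip and the x axis of blue_ring, either way round below 0.5 rad and angle between spanner_grip's own z axis and vertical below 0.17 rad and value of joint blue_lock below 0.7 rad), for 0.1 s.
2. the blue ring is turned clockwise to its stop while both prongs are in its holes (value of joint blue_lock above 0.79 rad and horizontal distance between spanner_grip and blue_ring below 0.02 m and z of spanner_grip in the frame of blue_ring below 0.043 m), for 0.1 s.
At the end, for the whole second after the job is handed in: The blue ring is within 15 degrees of its stop (joint above 0.79), the spanner stands upright (within 10 degrees) in it, with both prongs at least 9 mm deep in the holes and its handle within 20 mm of the ring's axis, and nothing touches it (value of joint blue_lock above 0.79 rad and horizontal distance between spanner_grip and blue_ring below 0.02 m and z of spanner_grip in the frame of blue_ring below 0.041 m and angle between the x axis of spanner_grip and the x axis of blue_ring, either way round below 0.5 rad and angle between spanner_grip's own z axis and vertical below 0.17 rad).
It fails at once if the orange ring is turned by more than about 11 degrees (distance of orange_hole from where it was at the start of the episode above 0.008 m).
It also fails if it takes over 42 s, if anything falls off the work surface, if the arm or the gripper's body presses on something with over 40 N, if the wrist force passes 120 N, or if a joint passes its speed limit or range.

## Working session

There is one attempt and no reset: what is moved stays moved. The work goes in short steps, Python scripts to look and compute and a tool call to move; the robot and the scene stay as the last step left them, time stands still between calls to the robot, and variables do not carry over. Pictures are saved under pics/ and viewed, at most 10 in all, crops included, and the job is handed in when it is done.

Besides the shell and the picture viewer there is one more tool, called after "Emit:" by a JSON object that holds its "fn" and its "kwargs", one argument or row to a line. jog_arm: Moves the arm, as the interface text tells. Its arguments: {"type":"object","properties":{"moves":{"type":"array"},"newtons":{"type":"number"}},"required":["moves"]}

```bash
mkdir -p pics; cat > h.py <<'E'
import numpy as np, cv2
from plant import *
from scipy.spatial.transform import Rotation as R
def ray(p,px):
    K=p["mtx"];T=np.array(p["world_from_camera"]);K=np.array(K)
    d=np.linalg.inv(K)@[px[0],px[1],1]
    return T[:3,3],T[:3,:3]@d
def onz(p,px,z):
    o,d=ray(p,px); return o+d*(z-o[2])/d[2]
E
python3 - <<'E'
from h import *
s=get_state();print(s["time_s"],s["tcp_pos"],s["eef_rot"])
ims=[]
for n in("scene","side"):
    p=capture(n);ims.append(p["pixels"].copy())
    print(n,np.array(p["world_from_camera"])[:3].round(2).tolist())
    for t,z in(("spanner_grip",.05),("blue_ring",.06),("orange_hole",.06)):
        for r in regions_of(p,t)[:2]:
            print(t,r["confidence"],np.round(r["pixel"]),r["pixels"].sum(),onz(p,r["pixel"],z).round(3))
s=get_state();p=capture("wrist");ims.append(p["pixels"].copy());print(p["mtx"],p["hand_eye"])
for i,m in enumerate(ims[:3]): cv2.imwrite(f"pics/a{i}.png",cv2.resize(m,(768,576),interpolation=cv2.INTER_CUBIC))
E
```

```text
0.0 [ 6.74506768e-01 -4.92495167e-05  2.25638674e-01] [ 1.79904887e+02 -9.47051773e-03 -9.00110129e+01]
scene [[0.47, -0.65, 0.59, -0.06], [-0.88, -0.36, 0.31, -0.38], [0.01, -0.67, -0.74, 0.83]]
spanner_grip 0.57 [169. 176.] 1496 [0.506 0.159 0.05 ]
spanner_grip 0.56 [254. 198.] 482 [ 0.542 -0.061  0.05 ]
blue_ring 0.96 [171. 173.] 1608 [0.508 0.151 0.06 ]
orange_hole 0.97 [346. 255.] 2317 [ 0.488 -0.311  0.06 ]
side [[0.82, -0.37, 0.43, 0.14], [-0.57, -0.53, 0.63, -0.63], [0.0, -0.76, -0.65, 0.66]]
spanner_grip 0.78 [254. 198.] 510 [ 0.547 -0.079  0.05 ]
blue_ring 0.61 [196. 154.] 1039 [0.514 0.159 0.06 ]
orange_hole 0.69 [305. 273.] 2475 [ 0.491 -0.326  0.06 ]
[[297.31863964   0.         254.29909071]
 [  0.         297.31863964 188.08494355]
 [  0.           0.           1.        ]] [[-7.79416886e-04 -9.58636400e-01 -2.84632474e-01  7.66664842e-02]
 [ 9.99999696e-01 -7.37283921e-04 -2.55169217e-04 -3.52035759e-04]
 [ 3.47595528e-05 -2.84632586e-01  9.58636683e-01 -1.57190822e-01]
 [ 0.00000000e+00  0.00000000e+00  0.00000000e+00  1.00000000e+00]]
```

View pics/a0.png

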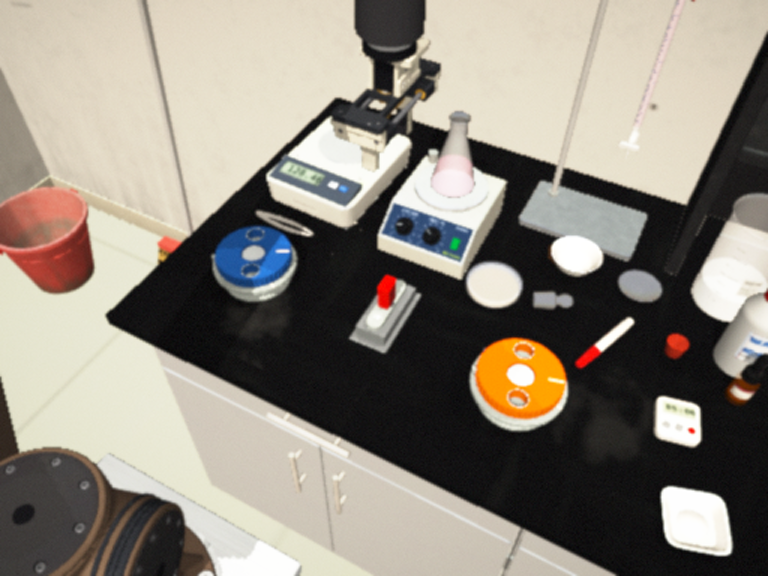

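View pics/a2.png

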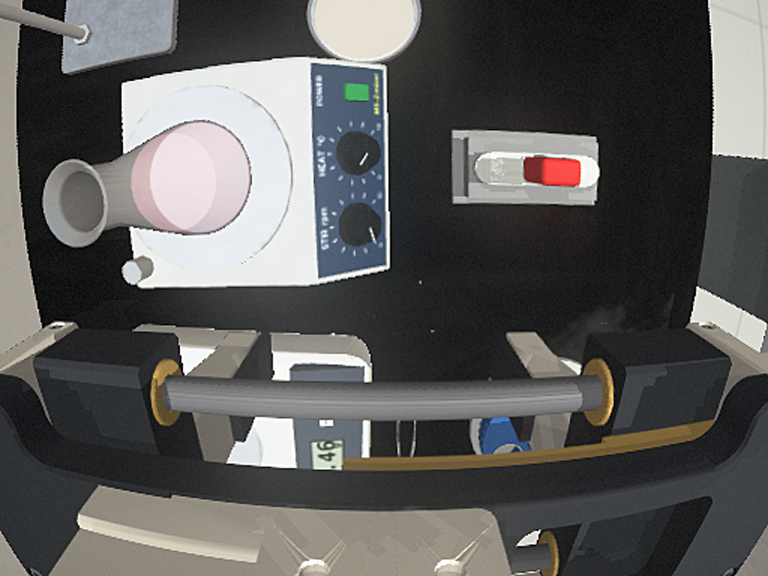

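```bash
python3 - <<'E'
from h import *
out=[];red={}
for n in("scene","side"):
    p=capture(n);m=p["pixels"]
    hsv=cv2.cvtColor(m,cv2.COLOR_BGR2HSV)
    r=(((hsv[...,0]<8)|(hsv[...,0]>172))&(hsv[...,1]>170)&(hsv[...,2]>100)).astype(np.uint8)
    k,l,st,c=cv2.connectedComponentsWithStats(r)
    i=min([i for i in range(1,k) if st[i,4]>40],key=lambda i:np.hypot(*(c[i]-[254,198])))
    print(n,st[i],c[i].round(1)); red[n]=(p,c[i])
    g=[q for q in regions_of(p,"blue_ring")][0]["pixel"].astype(int) if hasattr(np.array(0),'x') else np.array(regions_of(p,"blue_ring")[0]["pixel"]).astype(int)
    x0,y0=g[0]-40,g[1]-36;print(n,"crop",x0,y0)
    np.save(f"{n}.npy",m)
    out.append(cv2.resize(m[y0:y0+72,x0:x0+80],None,fx=5,fy=5,interpolation=cv2.INTER_CUBIC))
    print(n,p["mtx"][0][0])
cv2.imwrite("pics/b.png",np.hstack(out))
(o1,d1),(o2,d2)=[ray(*red[n]) for n in("scene","side")]
t=np.linalg.lstsq(np.c_[d1,-d2],o2-o1,rcond=None)[0]
print("grip",o1+d1*t[0],o2+d2*t[1])
E
```

```text
scene [251 183  13  23 213] [257.  193.5]
scene crop 131 140
scene 436.7961835801403
side [246 182  14  21 230] [252.1 191.5]
side crop 156 117
side 372.0338176208955
grip [ 0.54954304 -0.06596075  0.06129198] [ 0.54870876 -0.06611032  0.06057288]
```

View pics/b.png

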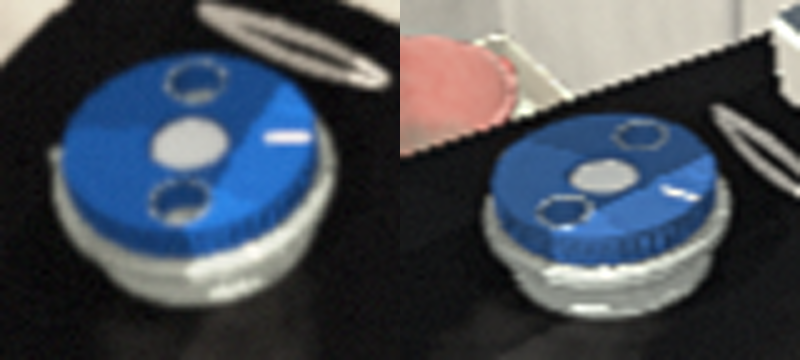

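```bash
python3 - <<'E'
from h import *
pts={"scene":((131,140),[(188,144),(195,82),(180,201),(287,137)]),"side":((156,117),[(204,176),(240,134),(163,210),(280,192)])}
for n,(o,q) in pts.items():
    p=capture(n); P=[onz(p,(o[0]+(a-2)/5,o[1]+(b-2)/5),.06) for a,b in q]
    h=P[1]-P[2]; l=P[3]-P[0]
    print(n,np.array(P)[:,:2].round(4).tolist(),"mid",((P[1]+P[2])/2).round(4),"sep",np.hypot(*h[:2]),"yaw",np.degrees(np.arctan2(h[1],h[0])),"line",np.degrees(np.arctan2(l[1],l[0])))
# wrist: handle / stand yaw
s=get_state();p=capture("wrist");m=p["pixels"];K=p["mtx"];H=np.array(p["hand_eye"])
Rw=R.from_euler("xyz",s["eef_rot"],degrees=True).as_matrix();t=np.array(s["tcp_pos"])
def won(px,z):
    d=(np.array(px,float)-[K[0][2],K[1][2]])/K[0][0];a=np.hypot(*d)
    v=np.r_[d/a*np.sin(a),np.cos(a)]
    v=Rw@H[:3,:3]@v;o=t+Rw@H[:3,3];return o+v*(z-o[2])/v[2]
q=np.array([(452,132),(596,137),(597,207),(453,203)])/1.5
S=np.array([won(x,.027) for x in q]);print("stand",S.round(4).tolist())
for a,b in((0,1),(3,2)):
    d=S[a]-S[b];print("stand yaw",np.degrees(np.arctan2(d[1],d[0])))
C=np.array([won(np.array(x)/1.5,.037) for x in ((475,170),(598,170))]);print("bar ends",C.round(4).tolist())
T=np.array([won(np.array(x)/1.5,.085) for x in ((527,157),(527,186),(577,158),(577,186))]);print("handle",T.round(4).tolist())
E
```

```text
scene [[0.5186, 0.1679], [0.5569, 0.191], [0.4848, 0.1484], [0.5463, 0.1275]] mid [0.5208 0.1697 0.06  ] sep 0.08376197141603658 yaw 30.591143039713508 line -55.55273540585977
side [[0.5198, 0.1654], [0.5581, 0.1916], [0.4851, 0.1491], [0.5471, 0.1274]] mid [0.5216 0.1704 0.06  ] sep 0.08446205868051143 yaw 30.22896553507023 line -54.297199478087684
stand [[0.6194, -0.0948, 0.027], [0.4929, -0.0993, 0.027], [0.4882, -0.0387, 0.027], [0.6176, -0.0374, 0.027]]
stand yaw 2.0601532662478528
stand yaw 0.576672373891358
bar ends [[0.6023, -0.065, 0.037], [0.4948, -0.0711, 0.037]]
handle [[0.5757, -0.0773, 0.085], [0.5749, -0.0571, 0.085], [0.5375, -0.0792, 0.085], [0.5364, -0.0591, 0.085]]
```

```bash
python3 - <<'E'
from h import *
p=capture("scene")
for n,a,zs in(("hotplate front L bottom",(380,240),(0,)),("hp front R bottom",(463,272),(0,)),("hp top front R",(472,240),(.05,.08)),("hp top L front",(390,203),(.05,.08)),("flask base",(455,200),(.06,.09)),("flask top",(459,117),(.15,.2,.25)),("balance front",(350,222),(0,)),("bal left",(272,188),(0,))):
    print(n,[onz(p,np.array(a)/1.5,z).round(3).tolist() for z in zs])
E
```

```text
hotplate front L bottom [[0.702, 0.025, 0.0]]
hp front R bottom [[0.701, -0.14, 0.0]]
hp top front R [[0.732, -0.138, 0.05], [0.702, -0.147, 0.08]]
hp top L front [[0.75, 0.031, 0.05], [0.719, 0.015, 0.08]]
flask base [[0.803, -0.073, 0.06], [0.77, -0.085, 0.09]]
flask top [[0.919, -0.021, 0.15], [0.847, -0.047, 0.2], [0.775, -0.073, 0.25]]
balance front [[0.717, 0.097, 0.0]]
bal left [[0.729, 0.282, 0.0]]
```

Emit:
{"fn": "jog_arm", "kwargs": {
  "moves": [
    [[3.4,4.2,0],-10.2,8.76],
    [[0,0,0],0,8.76]
  ]
}}

```text
time_s: 1.1
tcp_pos: [0.6309, -0.0356, 0.2271]
eef_rot: [180.0, 0.0, -79.7]
contact_force: [0.7, 0.0, 1.4]
gripper_width: 0.0874
gripper_force: 0.0
```

Emit:
{"fn": "jog_arm", "kwargs": {
  "moves": [
    [[0.8,4.3,0],0,8.76],
    [[0.9,4.3,0],0,8.76],
    [[0,0,0.8],-10.2,8.76],
    [[0,0,0.8],-10.2,8.76],
    [[0,0,0.8],-10.2,8.76],
    [[0,0,0.8],-10.2,8.76],
    [[0,0,0.8],-10.2,8.76],
    [[0,0,0.8],-10.2,8.76],
    [[0,0,0.8],-10.2,8.76],
    [[0,0,0.8],-10.2,8.76],
    [[0,0,0],0,8.76]
  ]
}}

```text
time_s: 2.48
tcp_pos: [0.5513, -0.0659, 0.1621]
eef_rot: [180.0, 0.1, 1.7]
contact_force: [0.1, -0.1, 0.7]
gripper_width: 0.0876
gripper_force: 0.0
```

```bash
python3 - <<'E'
from h import *
s=get_state();print(s["joints"],s["moment"],s["tcp_pos"],s["eef_rot"])
p=capture("wrist");m=p["pixels"].copy();np.save("w.npy",m)
K=p["mtx"];H=np.array(p["hand_eye"]);Rw=R.from_euler("xyz",s["eef_rot"],degrees=True).as_matrix();t=np.array(s["tcp_pos"])
def won(px,z):
    d=(np.array(px,float)-[K[0][2],K[1][2]])/K[0][0];a=np.hypot(*d)
    v=Rw@H[:3,:3]@np.r_[d/a*np.sin(a),np.cos(a)];o=t+Rw@H[:3,3];return o+v*(z-o[2])/v[2]
hsv=cv2.cvtColor(m,cv2.COLOR_BGR2HSV)
r=(((hsv[...,0]<8)|(hsv[...,0]>172))&(hsv[...,1]>170)&(hsv[...,2]>90)).astype(np.uint8)
k,l,st,c=cv2.connectedComponentsWithStats(r)
for i in range(1,k):
    if st[i,4]>60:
        ys,xs=np.where(l==i);W=np.array([won((x,y),.085) for x,y in zip(xs,ys)])
        rr=cv2.minAreaRect((W[:,:2]*1000).astype(np.float32));print(st[i],rr)
cv2.imwrite("pics/c.png",cv2.resize(m,(768,576)))
E
```

```text
[ 1.33937252e+01  1.23438951e+01 -1.97470021e+01 -5.17675222e-03
 -5.79609594e+01  7.83131921e+01] [-0.13314552 -0.00123897  0.02776603] [ 0.55127379 -0.06586467  0.16214275] [1.79993791e+02 5.16701406e-02 1.70416629e+00]
[497  76  13  36  63] ((666.3470458984375, -314.2107238769531), (2.6337122917175293, 43.04975128173828), 69.18570709228516)
[484 119  20  34 325] ((621.5471801757812, -303.3875427246094), (16.71502113342285, 37.2524299621582), 66.6087417602539)
[247 182  22  34 228] ((549.6622314453125, -68.43238067626953), (28.93143081665039, 17.720380783081055), 1.2337454557418823)
```

View pics/c.png

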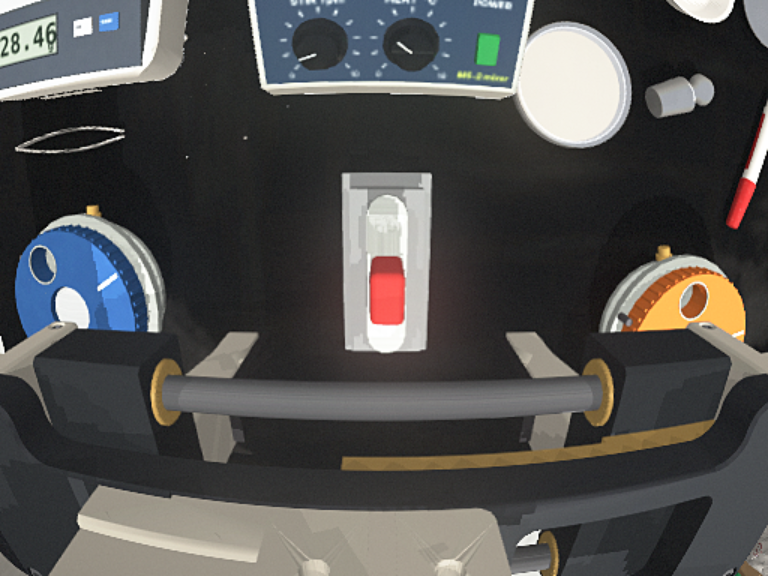

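Emit:
{"fn": "jog_arm", "kwargs": {
  "moves": [
    [[-0.15,0.2,4],0.4,8.76],
    [[0,0,4],0,8.76],
    [[0,0,3.0],0,6],
    [[0,0,0.8],0,4],
    [[0,0,0],0,1],
    [[0,0,0],0,1],
    [[0,0,0],0,1],
    [[0,0,0],0,1]
  ],
  "newtons": 40
}}

```text
time_s: 3.52
tcp_pos: [0.5503, -0.0679, 0.0453]
eef_rot: [-180.0, -0.1, 1.4]
contact_force: [0.3, -0.3, 0.5]
gripper_width: 0.0333
gripper_force: 0.0
```

Emit:
{"fn": "jog_arm", "kwargs": {
  "moves": [
    [[0,0,0],0,1],
    [[0,0,0],0,1],
    [[0,0,0],0,1],
    [[0,0,0],0,1]
  ]
}}

```text
time_s: 4.03
tcp_pos: [0.55, -0.0681, 0.0448]
eef_rot: [180.0, -0.0, 1.4]
contact_force: [-1.0, -0.7, 4.2]
gripper_width: 0.0197
gripper_force: 40.0
```

Emit:
{"fn": "jog_arm", "kwargs": {
  "moves": [
    [[0,0,-1],0,1],
    [[0,0,-2],0,1],
    [[0,0,-3],0,1],
    [[0,0,-4],0,1],
    [[-0.8,-4.7,0],0,1],
    [[-0.8,-4.7,0],0,1],
    [[-0.8,-4.7,0],0,1],
    [[-1.0,-4.7,0],0,1],
    [[0,-2,0],0,1],
    [[0,0,0],0,1]
  ]
}}

```text
time_s: 5.28
tcp_pos: [0.5107, 0.1402, 0.1446]
eef_rot: [-180.0, 0.0, 1.5]
contact_force: [0.7, -1.2, -3.1]
gripper_width: 0.0196
gripper_force: 40.0
```

```bash
python3 - <<'E'
from h import *
s=get_state();print(s["joints"],s["tcp_pos"],s["eef_rot"],s["gripper_width"],s["contact_force"],s["moment"])
out=[capture(n)["pixels"] for n in("scene","side")]
cv2.imwrite("pics/d.png",np.hstack([cv2.resize(out[0][70:250,70:270],None,fx=2,fy=2),cv2.resize(out[1][50:230,80:280],None,fx=2,fy=2)]))
E
```

```text
[ 3.65752908e+01  1.09741816e+01 -2.41446467e+01 -8.63098445e-03
 -5.48853649e+01  5.49482502e+01] [0.51072911 0.14018516 0.14463689] [-1.79996629e+02  7.48748542e-03  1.51857621e+00] 0.019615067184130128 [ 0.713891   -1.15030471 -3.14637829] [-0.16747446  0.00392127 -0.03866825]
```

View pics/d.png

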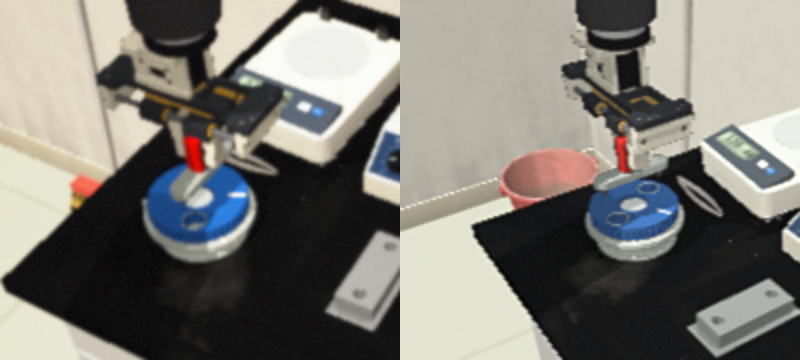

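Emit:
{"fn": "jog_arm", "kwargs": {
  "moves": [
    [[1.1,-2.9,0],0,1],
    [[0,0,0],-9.6,1],
    [[0,0,0],-9.6,1],
    [[0,0,0],-9.7,1],
    [[0,0,0],0,1],
    [[0,0,0],0,1]
  ]
}}

```text
time_s: 6.12
tcp_pos: [0.5213, 0.1676, 0.1445]
eef_rot: [180.0, 0.0, 30.0]
contact_force: [-0.3, -0.2, -1.7]
gripper_width: 0.0197
gripper_force: 40.0
```

```bash
python3 - <<'E'
from h import *
s=get_state();print(s["joints"],s["tcp_pos"],s["eef_rot"])
rd=[];out=[]
for n in("scene","side"):
    p=capture(n);m=p["pixels"];hsv=cv2.cvtColor(m,cv2.COLOR_BGR2HSV)
    g=np.array(s["tcp_pos"]);T=np.linalg.inv(p["world_from_camera"]);q=p["mtx"]@(T[:3,:3]@g+T[:3,3]);q=q[:2]/q[2];print(n,q)
    x0,y0=int(q[0])-50,int(q[1])-35
    out.append(cv2.resize(m[y0:y0+100,x0:x0+100],None,fx=4,fy=4,interpolation=cv2.INTER_CUBIC));print(x0,y0)
cv2.imwrite("pics/e.png",np.hstack(out))
E
```

```text
[ 3.83248633e+01  1.26093724e+01 -2.19995728e+01 -1.42867156e-03
 -5.54008990e+01  8.16992367e+01] [0.52125165 0.16755239 0.14453318] [1.79999742e+02 9.91080661e-03 3.00232887e+01]
scene [164.01283963 142.33646645]
114 107
side [193.79612479 125.08331227]
143 90
```

View pics/e.png

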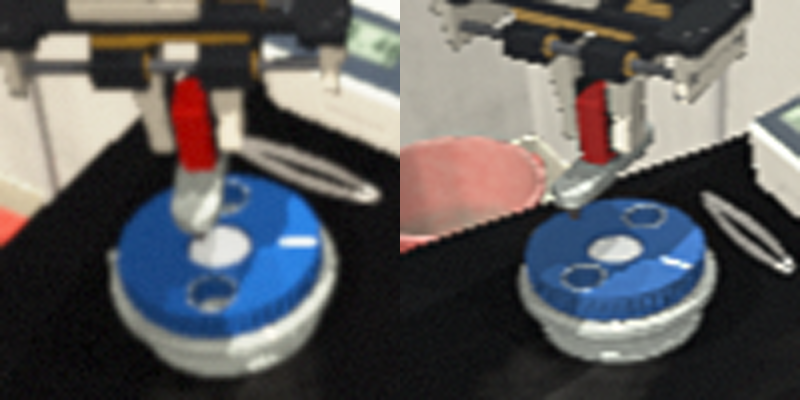

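Emit:
{"fn": "jog_arm", "kwargs": {
  "moves": [
    [[0.1,-0.17,2],-0.4,1],
    [[0,0,2.5],0,1],
    [[0,0,0.5],0,1],
    [[0,0,0.4],0,1],
    [[0,0,0.3],0,1],
    [[0,0,0],0,1]
  ]
}}

```text
time_s: 6.98
tcp_pos: [0.5213, 0.1705, 0.088]
eef_rot: [-180.0, -0.0, 30.7]
contact_force: [-0.7, -0.4, -2.2]
gripper_width: 0.02
gripper_force: 40.0
```

Emit:
{"fn": "jog_arm", "kwargs": {
  "moves": [
    [[0,0,0.4],0,1],
    [[0,0,0.3],0,1],
    [[0,0,0.2],0,1],
    [[0,0,0],0,1],
    [[0,0,0],0,1]
  ]
}}

```text
time_s: 7.6
tcp_pos: [0.5211, 0.1703, 0.0788]
eef_rot: [180.0, -0.0, 30.7]
contact_force: [-1.3, 0.1, 2.5]
gripper_width: 0.0198
gripper_force: 40.0
```

Emit:
{"fn": "jog_arm", "kwargs": {
  "moves": [
    [[0,0,0.1],0,1],
    [[0,0,0],0,1],
    [[0,0,0],0,1]
  ]
}}

```text
time_s: 7.98
tcp_pos: [0.5211, 0.1703, 0.0787]
eef_rot: [180.0, -0.0, 30.7]
contact_force: [-6.1, -1.1, 12.3]
gripper_width: 0.0198
gripper_force: 40.0
```

```bash
python3 - <<'E'
from h import *
s=get_state();print(s["moment"],s["contact_force"],s["joints"])
out=[]
for n,x0,y0 in(("scene",114,107),("side",143,90)):
    out.append(cv2.resize(capture(n)["pixels"][y0:y0+100,x0:x0+100],None,fx=4,fy=4,interpolation=cv2.INTER_CUBIC))
cv2.imwrite("pics/f.png",np.hstack(out))
E
```

```text
[-0.46721221  2.32655353 -0.01574992] [-6.14999602 -1.05047454 12.26264086] [ 3.85818520e+01  1.69653573e+01 -2.62559454e+01  2.00964563e-02
 -4.67541803e+01  8.21236247e+01]
```

View pics/f.png

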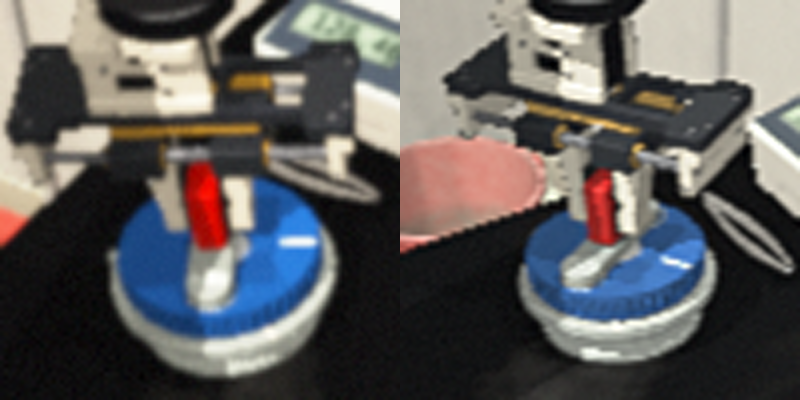

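Emit:
{"fn": "jog_arm", "kwargs": {
  "moves": [
    [[0,0,-0.05],0,1],
    [[0,0,0],6,1],
    [[0,0,0],6,1],
    [[0,0,0],6,1],
    [[0,0,0],6,1],
    [[0,0,0],6,1],
    [[0,0,0],6,1],
    [[0,0,0],0,1]
  ]
}}

```text
time_s: 9.07
tcp_pos: [0.5221, 0.1705, 0.0788]
eef_rot: [-180.0, -0.1, -5.2]
contact_force: [1.7, -1.6, 6.7]
gripper_width: 0.0195
gripper_force: 40.0
```

```bash
python3 - <<'E'
from h import *
s=get_state();print(s["moment"],s["joint_torque"])
E
```

```text
[-0.70932929 -0.26193957 -0.07911916] [  1.10903565 -44.17943716  21.09001458   4.23209354   0.23628658
  -0.83965229]
```

Emit:
{"fn": "jog_arm", "kwargs": {
  "moves": [
    [[0,0,0],6,1],
    [[0,0,0],6,1],
    [[0,0,0],6,1],
    [[0,0,0],6,1],
    [[0,0,0],0,1]
  ]
}}

```text
time_s: 9.7
tcp_pos: [0.5226, 0.1701, 0.0789]
eef_rot: [-179.9, -0.1, -29.2]
contact_force: [5.2, -5.3, 4.5]
gripper_width: 0.0197
gripper_force: 40.0
```

```bash
cat > look.py <<'E'
from h import *
import sys
s=get_state();print(np.round(s["moment"],2),np.round(s["contact_force"],1),np.round(s["joints"],1))
out=[]
for n,x0,y0 in(("scene",114,107),("side",143,90)):
    p=capture(n);m=p["pixels"]
    c=np.array([.521,.17,.06]);T=np.linalg.inv(p["world_from_camera"])
    # white pixels on annulus r 45..60 mm of top face
    g=cv2.cvtColor(m,cv2.COLOR_BGR2HSV);v=[]
    for y in range(y0,y0+100):
        for x in range(x0,x0+100):
            w=onz(p,(x,y),.06)-c;r=np.hypot(*w[:2])
            if .036<r<.059 and g[y,x,1]<110 and g[y,x,2]>150:v.append(np.degrees(np.arctan2(w[1],w[0])))
    print(n,np.histogram(v,bins=range(-180,181,10))[0])
    out.append(cv2.resize(m[y0:y0+100,x0:x0+100],None,fx=4,fy=4,interpolation=cv2.INTER_CUBIC))
cv2.imwrite(sys.argv[1],np.hstack(out))
E
python3 look.py pics/g.png
```

```text
[-1.92 -1.6   0.04] [ 5.2 -5.3  4.5] [ 38.5  17.  -26.2   0.1 -46.7  22.2]
scene [ 0  0  0  0  0  0  9 11  0  0  0  0  0  2 14 19 21 17  5  0  0  0  0  0
  0  0  0  0  0  0  0  0  0  0  0  0]
side [ 0  0  0  0  0  0  5  6  0  0  0  0  0  1  2  8 12 11  9  3  2  4  8 11
 14 13  6  1  0  0  0  0  0  0  0  1]
```

View pics/g.png

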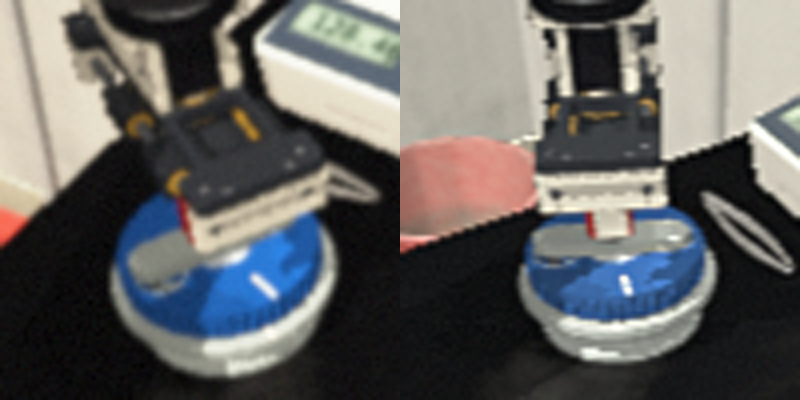

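```bash
sed -i 's/print(n,np.hist.*/v=np.array(v);v=v[(v<-90)\&(v>-135)];print(n,len(v),v.mean().round(1))/' look.py; python3 look.py pics/h.png; python3 - <<'E'
from h import *
for n,q in(("scene",(114+262/4,107+358/4)),("side",(143+200/4,90+352/4))):
    p=capture(n)
    for z in(.01,.02,.03,.04):
        w=onz(p,q,z)-[.521,.17,0];print(n,z,np.hypot(*w[:2]).round(4),np.degrees(np.arctan2(w[1],w[0])).round(1))
E
```

```text
[-1.95 -1.72  0.04] [ 6.2 -5.1  4.3] [ 38.5  17.  -26.2   0.1 -46.7  22.3]
scene 19 -109.5
side 11 -109.4
scene 0.01 0.0594 -123.2
scene 0.02 0.0681 -125.1
scene 0.03 0.0769 -126.6
scene 0.04 0.0858 -127.7
side 0.01 0.0609 -130.8
side 0.02 0.0734 -127.9
side 0.03 0.086 -125.9
side 0.04 0.0986 -124.4
```

Emit:
{"fn": "jog_arm", "kwargs": {
  "moves": [
    [[0,0,0],2,1],
    [[0,0,0],2,1],
    [[0,0,0],0,1]
  ]
}}

```text
time_s: 10.38
tcp_pos: [0.5225, 0.1699, 0.0788]
eef_rot: [-180.0, -0.1, -33.1]
contact_force: [4.7, -6.3, 4.1]
gripper_width: 0.0195
gripper_force: 40.0
```

```bash
python3 look.py pics/i.png
```

```text
[-2.39 -1.62  0.05] [ 4.7 -6.3  4.1] [ 38.5  17.  -26.2   0.1 -46.7  18.3]
scene 19 -112.4
side 12 -112.9
```

Emit:
{"fn": "jog_arm", "kwargs": {
  "moves": [
    [[0,0,0],2,1],
    [[0,0,0],2,1],
    [[0,0,0],0,1]
  ]
}}

```text
time_s: 10.85
tcp_pos: [0.5224, 0.1697, 0.0788]
eef_rot: [-180.0, -0.1, -37.1]
contact_force: [4.7, -6.7, 5.3]
gripper_width: 0.0197
gripper_force: 40.0
```

```bash
python3 look.py pics/i.png
```

```text
[-2.68 -1.62  0.03] [ 4.7 -6.7  5.3] [ 38.5  17.  -26.2   0.1 -46.7  14.3]
scene 20 -116.8
side 13 -115.9
```

Emit:
{"fn": "jog_arm", "kwargs": {
  "moves": [
    [[0,0,0],2,1],
    [[0,0,0],1.5,1],
    [[0,0,0],0,1]
  ]
}}

```text
time_s: 11.32
tcp_pos: [0.5216, 0.1688, 0.0788]
eef_rot: [179.9, -0.1, -40.6]
contact_force: [2.2, -9.4, 8.8]
gripper_width: 0.0198
gripper_force: 40.0
```

```bash
python3 look.py pics/j.png
```

```text
[-3.58 -0.61  0.26] [ 2.2 -9.4  8.8] [ 38.5  17.  -26.3   0.2 -46.8  10.8]
scene 21 -118.2
side 15 -118.8
```

View pics/j.png

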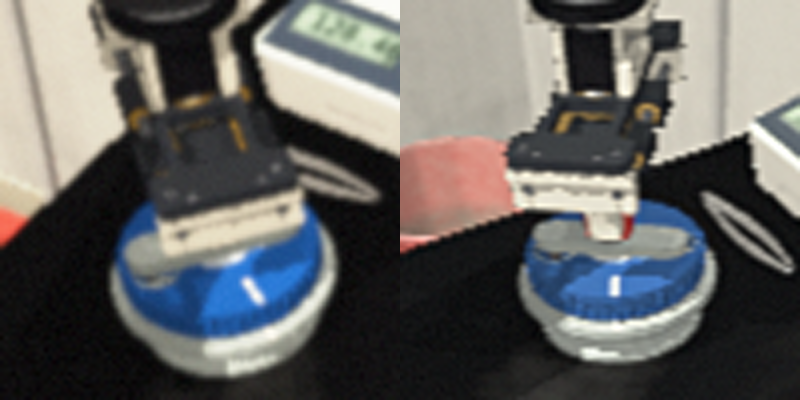

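Emit:
{"fn": "jog_arm", "kwargs": {
  "moves": [
    [[0,0,0],-2,1],
    [[0,0,0],0,1],
    [[0,0,0],0,3],
    [[0,0,0],0,5],
    [[0,0,0],0,5],
    [[0,0,0],0,5],
    [[0,0,0],0,5]
  ]
}}

```text
time_s: 12.3
tcp_pos: [0.5211, 0.1704, 0.078]
eef_rot: [180.0, 0.0, -38.8]
contact_force: [-0.3, 0.1, 0.1]
gripper_width: 0.0496
gripper_force: 0.0
```

Emit:
{"fn": "jog_arm", "kwargs": {
  "moves": [
    [[0,0,-1],0,5],
    [[0,0,-2],0,5],
    [[0,0,-4],0,5],
    [[0,0,-5],0,5],
    [[-5,0,0],0,5],
    [[-5,0,0],0,5],
    [[0,0,0],0,5]
  ]
}}

```text
time_s: 13.18
tcp_pos: [0.4415, 0.2345, 0.1994]
eef_rot: [-179.9, 0.0, -38.6]
contact_force: [-0.3, 0.2, 0.1]
gripper_width: 0.0499
gripper_force: 0.0
```

```bash
python3 look.py pics/k.png
```

```text
[-0.07  0.04  0.08] [-0.3  0.2  0.1] [ 50.5   5.1 -23.3  -0.  -61.5   0.9]
scene 19 -118.3
side 10 -117.2
```

View pics/k.png

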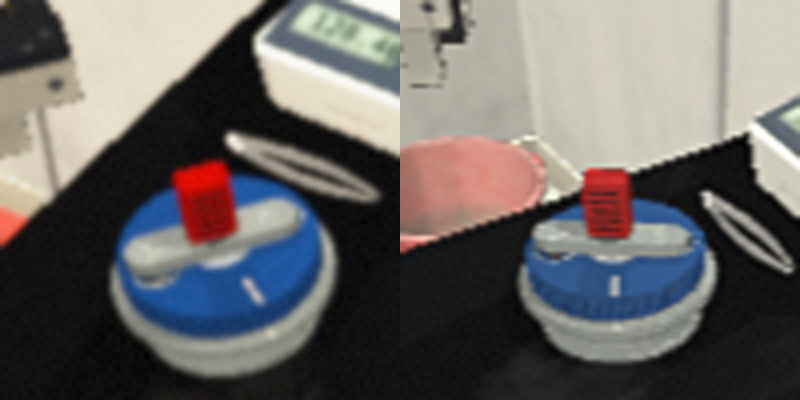

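The spanner stands upright with its crossbar flat on the blue ring, and the white line is still at about -118°, so the ring has stayed put. The gripper is clear.

```bash
python3 -c "
from plant import *
print(close_job())"
```

```text
the job is handed in; nothing more can be done
None
```

The job is handed in: the blue ring turned about 58° clockwise to what felt like its stop (torque rose, ring stopped following; I couldn't make out the flange mark), the spanner was left upright and seated in it with the gripper clear, and the orange ring was never touched; no verdict came back.

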